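# Tighten a rotary drilling fixture and load its blanks

### The job

Get the rotary drilling fixture ready for the drill press: its hub nut has worked loose, so lay the adjustable wrench on the nut, roll the worm until the jaw is snug on it, and turn the nut clockwise with the wrench until it is tight against its stop. Then take the wrench off, lay it flat back on the rubber mat, worm up, and load every walnut blank from the plywood sheet into the dial, one to a nest (any nest), standing flat on the nest's floor with its centre mark up. Leave the other things on the bench where they are.

Things in the scene. Friction and masses are not known exactly. Their poses are not given: they have to be found in the camera images.
- wrench: steel adjustable wrench, 250 mm, 0.5 kg, flat on the mat, worm up. Origin: underside at the balance point, where to grip the handle. +x to the head, +y to the fixed jaw, z up. Handle 24 mm wide, 12 thick, x -150 to 28 mm, underside at z 0.5. Head x 27 to 57, y -18 to 28, 15.5 thick. Jaws x 57 to 87, mouth open to +x, up and down; fixed jaw face at y 12; sliding jaw (12 thick) on the -y side
- mouth (a point): point of the wrench where the nut's centre lies when the jaws are snug on it: x 73, y 0, z 7.75 mm in the wrench's frame; the mouth's end wall is 16 mm behind it. The jaw faces are square to the wrench's y. Axes as the wrench
- worm_top (a point): top of the knurled worm: a roller of 9 mm radius, 15 long, axis along the wrench's y, 3 mm proud of the head; at x 38, y -2, z 18.5 mm in the wrench's frame. Pressed with 5 to 15 N by a fingertip and dragged towards the head (+x) it closes the jaw, dragged towards the handle it opens it: 9 mm of drag (1 rad) moves the jaw 0.65 mm. It takes 2 N at its rim; stays where left
- jaw (a joint): how far the sliding jaw is closed, m: 0 = wide open, 34 mm between the jaws; opening = 34 mm less this value, so 0.010 is snug on the 24 mm nut. Starts at 0.001 to 0.004. Driven by the worm
- nut_mid (a point): centre of the steel hub nut: hexagon 24 mm across flats, 14 high, on a stud that ends 3 mm above it. Flats face +x, -x of this point and every 60 degrees; it turns with the nut, z up. The nut stands at the centre of the fixture's fixed aluminium dial: 224 mm across, flat top 45 mm above the bench, on a low 190 mm plywood base. The wrench can lie flat on the dial, half its handle overhanging
- hub_nut (a joint): angle of the hub nut, rad, growing clockwise seen from above: 0 = tight, against its stop; starts loose, at -0.8 to -0.45. Takes about 0.2 N m to turn; stays where left
- mat: black rubber tool mat, fixed: 360 mm (its x) by 170 mm (its y), 3 mm thick; origin on the bench under its centre. The wrench starts on it. A spare nut (30 mm wide, 16 high) lies on it near x -110, y +60 mm. The mat and the plywood sheet with the blanks (270 x 200 mm) lie on opposite sides of the fixture, either way round
- nest1 (a point): centre of the floor of a nest of the dial: a round tapered pocket, 44 mm wide at its mouth, 36 mm at its flat floor, 10 mm deep, open upwards; floor 35 mm above the bench, six of them at 60 degrees on a circle of 82 mm radius about the hub
- nest2 (a point): centre of the floor of a nest of the dial: a round tapered pocket, 44 mm wide at its mouth, 36 mm at its flat floor, 10 mm deep, open upwards; floor 35 mm above the bench, six of them at 60 degrees on a circle of 82 mm radius about the hub
- nest3 (a point): centre of the floor of a nest of the dial: a round tapered pocket, 44 mm wide at its mouth, 36 mm at its flat floor, 10 mm deep, open upwards; floor 35 mm above the bench, six of them at 60 degrees on a circle of 82 mm radius about the hub
- nest4 (a point): centre of the floor of a nest of the dial: a round tapered pocket, 44 mm wide at its mouth, 36 mm at its flat floor, 10 mm deep, open upwards; floor 35 mm above the bench, six of them at 60 degrees on a circle of 82 mm radius about the hub
- nest5 (a point): centre of the floor of a nest of the dial: a round tapered pocket, 44 mm wide at its mouth, 36 mm at its flat floor, 10 mm deep, open upwards; floor 35 mm above the bench, six of them at 60 degrees on a circle of 82 mm radius about the hub
- nest6 (a point): centre of the floor of a nest of the dial: a round tapered pocket, 44 mm wide at its mouth, 36 mm at its flat floor, 10 mm deep, open upwards; floor 35 mm above the bench, six of them at 60 degrees on a circle of 82 mm radius about the hub
- blank1: a turned walnut blank: a plain upright round piece 30 mm in diameter and 22 mm high, 13 g, with a small centre mark on its upper end; origin at the centre of its underside, z up. May be absent (three to five of the five are there). They stand on the plywood sheet, upper face 3 mm above the bench, at least 60 mm apart, centre to centre, at the start
- blank2: a turned walnut blank: a plain upright round piece 30 mm in diameter and 22 mm high, 13 g, with a small centre mark on its upper end; origin at the centre of its underside, z up. May be absent (three to five of the five are there). They stand on the plywood sheet, upper face 3 mm above the bench, at least 60 mm apart, centre to centre, at the start
- blank3: a turned walnut blank: a plain upright round piece 30 mm in diameter and 22 mm high, 13 g, with a small centre mark on its upper end; origin at the centre of its underside, z up. May be absent (three to five of the five are there). They stand on the plywood sheet, upper face 3 mm above the bench, at least 60 mm apart, centre to centre, at the start
- blank4: a turned walnut blank: a plain upright round piece 30 mm in diameter and 22 mm high, 13 g, with a small centre mark on its upper end; origin at the centre of its underside, z up. May be absent (three to five of the five are there). They stand on the plywood sheet, upper face 3 mm above the bench, at least 60 mm apart, centre to centre, at the start
- blank5: a turned walnut blank: a plain upright round piece 30 mm in diameter and 22 mm high, 13 g, with a small centre mark on its upper end; origin at the centre of its underside, z up. May be absent (three to five of the five are there). They stand on the plywood sheet, upper face 3 mm above the bench, at least 60 mm apart, centre to centre, at the start
- ply_tab: bystander, not to be disturbed: the plywood tab (flat, 55 x 42 x 9 mm, on the sheet); origin on its underside
- spare_nut: bystander, not to be disturbed: the spare nut on the mat; origin on its underside
- calipers: bystander, not to be disturbed: the calipers, flat, 170 mm long, on the bench between robot and fixture; origin on its underside
- spring_clamp: bystander, not to be disturbed: the spring clamp, 120 mm long, 16 mm high, on the bench between robot and fixture; origin on its underside
Mind the look-alikes: they are no part of the job. What is shaped like the blank4 but orange or pink is not meant.

How it is judged:
By the outcome, as a careful person would: the job done as asked, in the order asked, and still so for the second after the job is handed in, with the robot touching nothing.
Of blank1, blank2, blank3, blank4, blank5 only 3 to 5 are there at a start; the rules pass over those that are not, and their reading is None.
At some moment in a run one of blank1, blank2, blank3, blank4, blank5 may be knocked a few centimetres aside while the robot is not near it.
It also fails if it takes over 210 s, if anything falls off the work surface, if the arm or the gripper's body presses on something with over 40 N, if the wrist force passes 120 N, or if a joint passes its speed limit or range.

### The arm

A 7-joint arm with a two-finger parallel gripper is mounted at the origin on the work surface. World frame = base frame: x ahead of the robot, y to its left, z up, the work surface at z = 0. Lengths are in m, angles in rad, forces in N, time in s.
With the tool pointing down it reaches from about 0.425 to 0.925 m from the base axis. Payload 6.8 kg.
Tool frame: the origin (TCP) lies on the front face of the gripper's body, between the roots of the fingers; the fingertips stand 73 mm ahead of it and the grasp point (between the pads) lies 54 mm ahead of it (env.nose_length is the distance from the TCP to the fingertips, in m); z points along the fingers, y is the direction in which the jaws open and shut (so a half turn about z gives the same grasp; the last joint's range is limited). The gripper opens to 85 mm and grips with 20 to 120 N. Pads are 22 mm wide; open, the fingers measure 114 mm over their backs; the gripper's body (76 mm by 85 mm) begins 54 mm behind the grasp point. The pads swing forward as they close: fully open they stand 13 mm farther back than shut.
Start: joints at [1.226, 0.477, 0.022, 1.555, -0.011, 1.109, -0.083], TCP at [0.158, -0.656, 0.304] pointing down, gripper open.
Joint ranges: [-2.96, 2.96], [-0.34, 2.1], [-1.41, 1.46], [0.24, 2.44], [-1.37, 4.51], [0.17, 1.92], [-2.96, 2.96]. Speed limits (rad/s): [2.39, 2.39, 3.14, 3.14, 3.14, 3.14, 3.14].

### API

Orientations are given as a unit quaternion [w, x, y, z].
In Python, from cell import env, kin, camera, calibration, job gives the robot as it stands. The module is installed in compiled form; this text tells all that it offers. Calls block until the motion is done:
- env.reach(position, orientation): joint-space move of the TCP to a pose.
- env.movel(position, velocity=0.15, rot=None, stop_force=None): straight line of the TCP; rot=None keeps the orientation; velocity is the mean speed in m/s. With stop_force (N) it stops when the force on the tool has changed by that much, and returns True; else False.
- env.goto_joints(angles): joint-space move.
- env.grip(opening, f_grip=None): finger opening in m; f_grip is the grip in N (None keeps the last); returns when the fingers have stopped.
- env.dwell(seconds).
- kin.inverse_kinematics(position, orientation): joint angles nearest the present ones, or None.
- env.get_state(): the state.
- camera(name): name is "side" or "top" or "wrist"; returns (picture, depth): 384x512x3 uint8, blue, green, red; 384x512 float32, m along the optical axis (not along the pixel's ray), 0 where there is no reading.
- calibration(name): a dict with "fx", "fy", "cx", "cy" (pixels), "rvec" (rotation vector, rad) and "tvec" (3), from world to camera coordinates, as OpenCV has them. Camera axes: x right, y down, z forward; pixel columns grow to the right and rows downward; lengths in m; the calibration is good to about 2 mm. A picture is of the moment at which its call begins: read the wrist's pose just before it. calibration takes no time and is no camera call; for the wrist camera it gives the pose at the moment of the call.
A pose or a line that the arm cannot do raises env.PlanningError and nothing moves.
- job.job_done(): hands the job in, once; it reports no verdict.
The state is a dict: "time": time; "qpos": joint angles; "joint_velocities": joint speeds; "joint_torque": joint torques, N m; "tcp_pos": TCP position; "orientation": TCP orientation; "force": force on the tool from outside, world axes, zero at the start; "torque": the same for the moment, N m; "opening": finger opening in m.
Only numpy, scipy, OpenCV 4.12 (cv2) and the standard library are available. Lean on these libraries where they do the work, as an engineer would, in place of code of your own. Each camera call takes 0.05 s, during which the arm holds its last target.

## Working session

There is one attempt and no reset: what is moved stays moved. The work goes in short steps, each a Python script; the robot and the scene stay as the last script left them, time stands still between calls to the robot, and variables do not carry over. Pictures are saved under pics/ and viewed, and the job is handed in when it is done.

```bash
mkdir -p pics; ls; python3 - <<'E'
from cell import env,kin,camera,calibration,job
import cv2
s=env.get_state();print(s)
for n in("top","side"):
    p,d=camera(n);cv2.imwrite(f"pics/{n}0.png",p);print(n,calibration(n))
    import numpy as np; np.save(f"pics/{n}0.npy",d)
E
```

```text
pics
{'time': 0.0, 'qpos': array([ 1.22588752,  0.47782376,  0.02235315,  1.55644217, -0.01148701,
        1.1093076 , -0.08313163]), 'joint_velocities': array([ 0.00041496, -0.00188306, -0.00058772, -0.00059728, -0.00048415,
        0.00290449,  0.00020628]), 'joint_torque': array([ 3.63603958e-04, -5.96452546e+01,  1.60782751e+00, -2.81191117e+01,
        1.23470227e-02,  9.41797625e-03,  1.54432473e-05]), 'tcp_pos': array([ 0.15823369, -0.65572119,  0.30291392]), 'orientation': array([-9.07233123e-04,  9.92998906e-01,  1.18119915e-01, -1.86647207e-04]), 'force': array([-0.40713916,  0.65980919, -0.32633796]), 'torque': array([-0.01097642,  0.02979046, -0.01322452]), 'opening': 0.08575498416432725}
top {'fx': 496.4956717077048, 'fy': 496.4956717077048, 'cx': 249.98573081072527, 'cy': 192.11253119567402, 'rvec': array([ 2.0803579 , -2.14306996,  0.21502361]), 'tvec': array([0.07632942, 0.50853277, 1.5712511 ])}
side {'fx': 410.6165947714535, 'fy': 410.6165947714535, 'cx': 251.3358299340246, 'cy': 195.9220085083696, 'rvec': array([ 0.720641  , -2.66450235,  1.04466068]), 'tvec': array([0.45086037, 0.20263235, 1.22176175])}
```

View pics/top0.png

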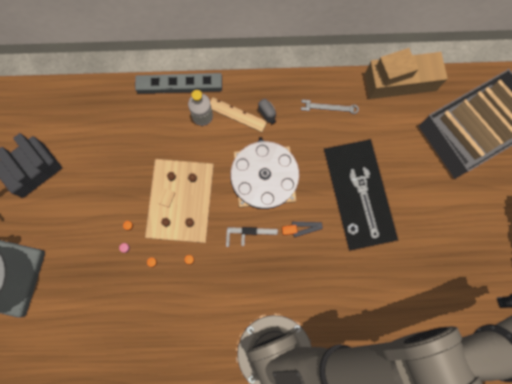

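View pics/side0.png

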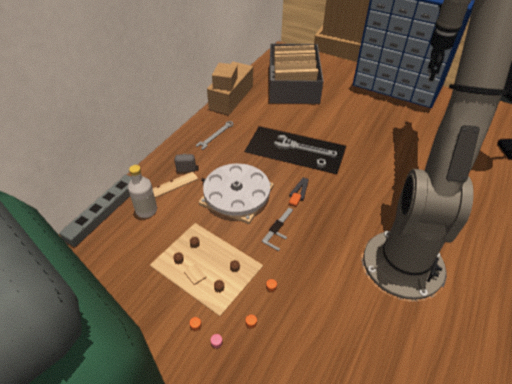

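Top view: four dark blanks stand on the plywood at (171,176), (193,178), (165,222) and (189,223). Look-alikes are the orange and pink discs off the sheet at (128,225), (124,248), (152,262) and (189,259). For the wrench: the adjustable one on the black mat at (365,200), versus a small spanner at (330,106). For the nut: the hub nut at (265,174), versus the spare nut on the mat at (352,229). I'll check with a close crop and compute positions.

```bash
cat > h.py <<'E'
from cell import env,kin,camera,calibration,job
import cv2,numpy as np
from scipy.spatial.transform import Rotation as R
def cal(n):
    c=calibration(n);K=np.array([[c['fx'],0,c['cx']],[0,c['fy'],c['cy']],[0,0,1]])
    return K,cv2.Rodrigues(np.array(c['rvec'],float))[0],np.array(c['tvec'],float).reshape(3)
def ray(uv,z,C):
    K,Rm,t=C
    d=Rm.T@np.linalg.inv(K)@np.array([uv[0],uv[1],1.]);o=-Rm.T@t
    return o+d*(z-o[2])/d[2]
def cloud(d,C):
    K,Rm,t=C
    v,u=np.mgrid[:d.shape[0],:d.shape[1]]
    p=np.stack([(u-K[0,2])/K[0,0]*d,(v-K[1,2])/K[1,1]*d,d],-1)
    return (p-t)@Rm
def proj(P,C):
    K,Rm,t=C
    return cv2.projectPoints(np.atleast_2d(np.array(P,float)),cv2.Rodrigues(Rm)[0],t,K,None)[0].reshape(-1,2)
def quat(yaw):
    # tool down, tool y axis at angle yaw (world) ; 
    y=np.array([np.cos(yaw),np.sin(yaw),0]);z=np.array([0,0,-1.]);x=np.cross(y,z)
    q=R.from_matrix(np.stack([x,y,z],1)).as_quat()
    return q[[3,0,1,2]]
def st():
    s=env.get_state();return s
E
python3 - <<'E'
from h import *
p=cv2.imread('pics/top0.png');C=cal('top')
for n,uv,z in[('b',(171,176),.025),('b',(193,178),.025),('b',(165,222),.025),('b',(189,223),.025),('hub',(265,174),.06),('wr',(365,200),.01),('spare',(352,229),.019),('matc',(360,194),.003),('tab',(168,197),.012),('cal',(250,232),.0),('clamp',(303,229),.01),('plyc',(181,201),.003),('bottle',(200,105),.1)]:
    print(n,uv,ray(uv,z,C).round(3))
d=np.load('pics/top0.npy');
print('depth->z hub region',cloud(d,C)[174,265],cloud(d,C)[194,345])
cv2.imwrite('pics/topcrop.png',cv2.resize(p[130:260,140:400],None,fx=3,fy=3,interpolation=cv2.INTER_CUBIC))
E
```

```text
b (171, 176) [0.58  0.324 0.025]
b (193, 178) [0.57  0.251 0.025]
b (165, 222) [0.424 0.344 0.025]
b (189, 223) [0.419 0.265 0.025]
hub (265, 174) [0.568 0.01  0.06 ]
wr (365, 200) [ 0.481 -0.322  0.01 ]
spare (352, 229) [ 0.384 -0.27   0.019]
matc (360, 194) [ 0.503 -0.309  0.003]
tab (168, 197) [0.511 0.336 0.012]
cal (250, 232) [0.386 0.065 0.   ]
clamp (303, 229) [ 0.39 -0.11  0.01]
plyc (181, 201) [0.497 0.294 0.003]
bottle (200, 105) [0.799 0.217 0.1  ]
depth->z hub region [0.56834871 0.01019052 0.0594469 ] [ 0.50609805 -0.25967979 -0.00376555]
```

View pics/topcrop.png

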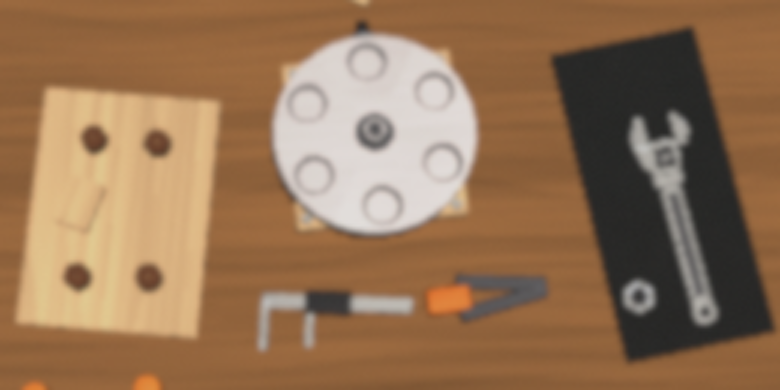

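The crop confirms it. The wrench lies on the mat with its head toward +x and the fixed jaw on the left, and the four walnut blanks are on the sheet beside the tab. Next, close views with the wrist camera.

```bash
python3 - <<'E'
from h import *
C=cal('wrist');s=st();
M=R.from_quat(np.array(s['orientation'])[[1,2,3,0]]).as_matrix()
o=-C[1].T@C[2];print('cam in tool',M.T@(o-s['tcp_pos']), (C[1]@M).round(3))
print(C[0])
for i,(xy) in enumerate([(0.50,-0.32),(0.55,0.01)]):
    env.reach([xy[0],xy[1],.26 if i else .26],quat(np.pi/2-.2 if i==0 else np.pi/2))
    np.save(f'pics/w{i}C.npy',np.array(cal('wrist'),dtype=object),allow_pickle=True)
    p,d=camera('wrist');cv2.imwrite(f'pics/w{i}.png',p);np.save(f'pics/w{i}.npy',d)
    s=st();print(s['time'],s['tcp_pos'],s['qpos'].round(2),s['force'])
E
```

```text
cam in tool [ 0.07877097  0.00187569 -0.07110272] [[-0.002  1.     0.001]
 [-0.952 -0.002 -0.306]
 [-0.306 -0.001  0.952]]
[[312.00663711   0.         256.55880607]
 [  0.         312.00663711 193.08267042]
 [  0.           0.           1.        ]]Traceback (most recent call last):
  File "<stdin>", line 8, in <module>
ValueError: could not broadcast input array from shape (3,3) into shape (3,)
```

```bash
cat >> h.py <<'E'
import pickle
def snap(n,cam='wrist'):
    C=cal(cam);p,d=camera(cam);cv2.imwrite(f'pics/{n}.png',p);pickle.dump((C,d),open(f'pics/{n}.pkl','wb'));return C,p,d
def load(n):
    C,d=pickle.load(open(f'pics/{n}.pkl','rb'));return C,cv2.imread(f'pics/{n}.png'),d
E
python3 - <<'E'
from h import *
for i,(xy) in enumerate([(0.50,-0.32),(0.55,0.01)]):
    if i==1: env.reach([xy[0],xy[1],.26],quat(np.pi/2))
    else: env.reach([xy[0],xy[1],.26],quat(np.pi/2-.2))
    snap(f'w{i}')
    s=st();print(s['time'],s['tcp_pos'],s['qpos'].round(2),s['force'])
E
```

```text
2.1583 [ 0.49979664 -0.32042985  0.2599792 ] [ 0.95  0.47 -0.64  1.77  0.32  1.02  1.56] [ 0.48824972  0.46342705 -1.54158869]
3.475 [0.55023769 0.00777262 0.2597467 ] [ 0.5   0.43 -0.79  1.86  0.36  1.    1.12] [ 0.14556336 -1.35575452 -0.30986763]
```

View pics/w0.png

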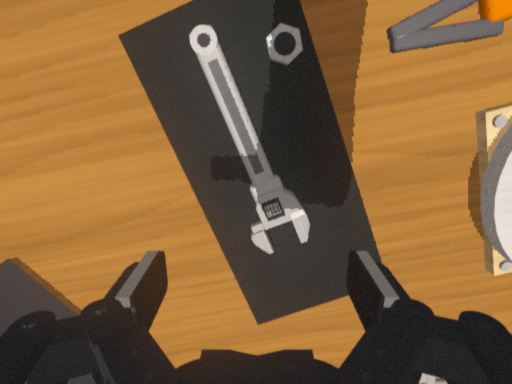

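View pics/w1.png

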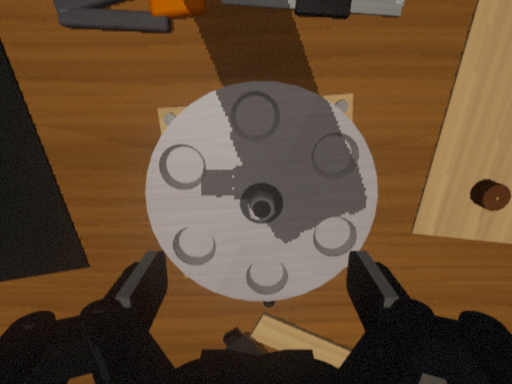

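Wrist views: in w0 the wrench runs from its ring end at (204,40) to its head near (275,215), with the fixed jaw on the right (world +y) and the spare nut at (285,44). In w1 the dial shows its six nests and the hub nut at (262,205). I'll fit the wrench and dial, then take a closer nut view.

```bash
python3 - <<'E'
from h import *
C,p,d=load('w0');P=cloud(d,C)
g=p.astype(int)
# wrench px: on mat, high z
m=(P[...,2]>0.010)&(P[...,2]<.03)&(P[...,0]>.3)&(P[...,0]<.68)&(P[...,1]<-.2)&(P[...,1]>-.42)
n,l,stt,c=cv2.connectedComponentsWithStats(m.astype(np.uint8))
for i in range(1,n):
    if stt[i,4]>80: 
        q=P[l==i]; print(stt[i],q.min(0).round(3),q.max(0).round(3),q.mean(0).round(4))
cv2.imwrite('pics/m0.png',cv2.resize(p[10:270,120:380],None,fx=2.3,fy=2.3,interpolation=cv2.INTER_CUBIC))
# nut close-up
hub=ray((262,205),.06,load('w1')[0]);print('hub',hub)
env.movel([hub[0]+.025,hub[1],.165],velocity=.2)
s=st();print(s['time'],s['tcp_pos'])
snap('w2')
E
```

```text
[ 189   25  121  229 6576] [ 0.356 -0.358  0.01 ] [ 0.595 -0.278  0.025] [ 0.4741 -0.3246  0.0173]
[ 266   24   37   41 1066] [ 0.371 -0.289  0.011] [ 0.404 -0.258  0.023] [ 0.3872 -0.2738  0.0203]
hub [0.57108289 0.01099583 0.06      ]
4.15 [0.59613492 0.01091457 0.16545386]
```

View pics/m0.png

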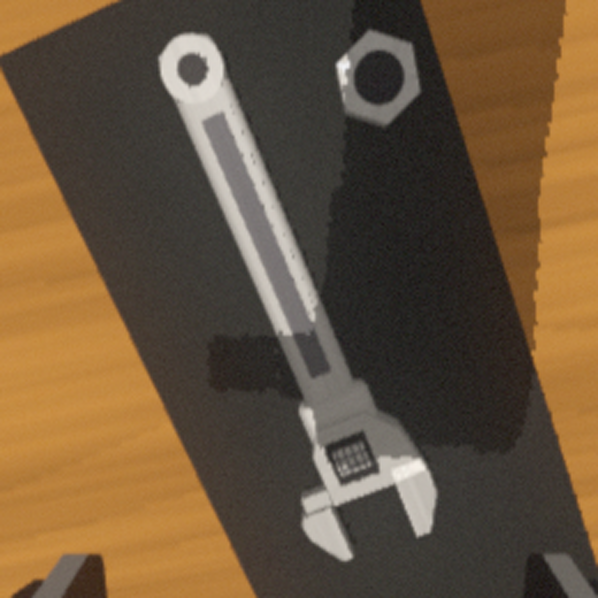

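View pics/w2.png

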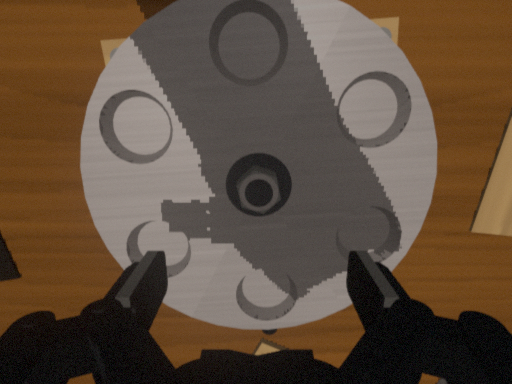

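```bash
python3 - <<'E'
from h import *
C,p,d=load('w2')
c=p[140:235,210:310]; g=cv2.cvtColor(c,cv2.COLOR_BGR2GRAY)
g=np.clip((g.astype(float)-10)*3.2,0,255).astype(np.uint8)
cv2.imwrite('pics/nut.png',cv2.resize(g,None,fx=6,fy=6,interpolation=cv2.INTER_CUBIC))
P=cloud(d,C);z=np.clip((P[140:235,210:310,2]-.04)/.03*255,0,255).astype(np.uint8)
cv2.imwrite('pics/nutz.png',cv2.resize(z,None,fx=6,fy=6,interpolation=cv2.INTER_NEAREST))
E
```

```text
(no output)
```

View pics/nut.png

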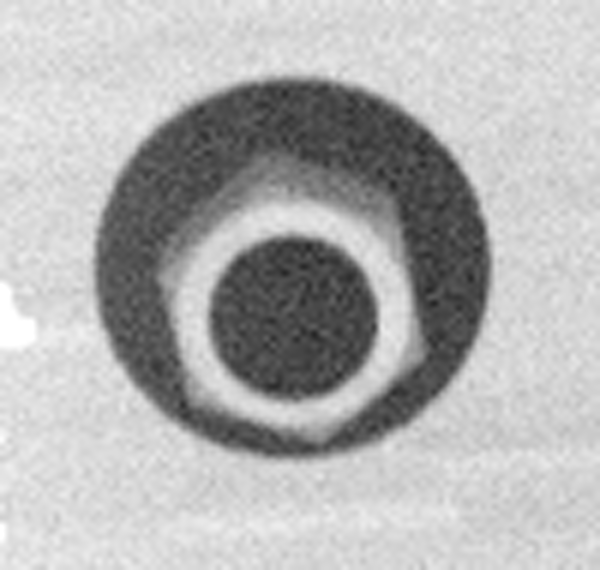

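View pics/nutz.png

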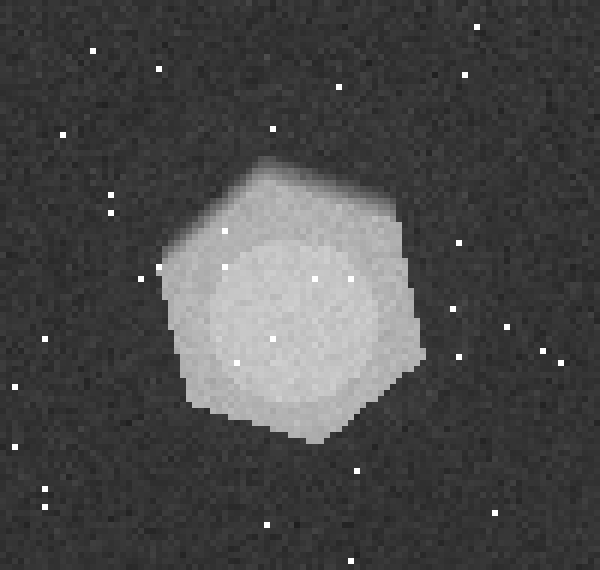

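```bash
cat >> h.py <<'E'
from scipy.optimize import minimize
def fit_hex(P,zt,c0,zlo=.056):
    m=(P[...,2]>zlo)&(P[...,2]<.068)&(np.hypot(P[...,0]-c0[0],P[...,1]-c0[1])<.02)
    q=P[m][:,:2]
    # boundary points via convex hull
    import scipy.spatial as sp
    h=q[sp.ConvexHull(q).vertices]
    best=None
    for a0 in np.radians(np.arange(0,60,10)):
        def f(v):
            e=[]
            ang=v[2]+np.arange(6)*np.pi/3
            r=(h-v[:2])@np.stack([np.cos(ang),np.sin(ang)])
            return np.abs(r.max(1)-v[3]).sum()
        r=minimize(f,[*h.mean(0),a0,.012],method='Nelder-Mead',options=dict(xatol=1e-6,fatol=1e-8,maxiter=4000))
        if best is None or r.fun<best.fun: best=r
    return best,len(h),np.median(P[m][:,2])
E
python3 - <<'E'
from h import *
C,p,d=load('w2');P=cloud(d,C)
b,n,z=fit_hex(P,.06,(.571,.011));print('nut',b.x, np.degrees(b.x[2])%60, b.fun/n,z)
dial=(np.abs(P[...,2]-.045)<.004)&(np.hypot(P[...,0]-b.x[0],P[...,1]-b.x[1])<.05)
print('dial z',np.median(P[dial][:,2]))
for nm in('w1','w2'):
  C,p,d=load(nm);P=cloud(d,C)
  r=np.hypot(P[...,0]-b.x[0],P[...,1]-b.x[1])
  m=(np.abs(P[...,2]-.035)<.0035)&(r<.103)&(r>.06)
  n,l,stt,c=cv2.connectedComponentsWithStats(m.astype(np.uint8))
  for i in range(1,n):
    if stt[i,4]>200:
        q=P[l==i]; cc=cv2.minEnclosingCircle((q[:,:2]*1000).astype(np.float32));v=np.array(cc[0])/1000-b.x[:2]
        print(nm,stt[i,4],np.array(cc[0]).round(1),cc[1],'ang',np.degrees(np.arctan2(v[1],v[0])).round(1),np.hypot(*v).round(4),q[:,2].mean().round(4))
  # dial edge circle
  m=(np.abs(P[...,2]-.045)<.003)&(r<.125)
  print('dialcirc',cv2.minEnclosingCircle((P[m][:,:2]*1000).astype(np.float32)))
E
```

```text
nut [0.57441666 0.01026305 0.71943931 0.01200933] 41.220836206583336 0.0001352607179793893 0.06159919919707646
dial z 0.04620910142890091
w1 1372 [492.8   4.4] 19.323572158813477 ang -175.9 0.0818 0.0363
w1 1225 [529.   78.6] 19.224323272705078 ang 123.6 0.082 0.0364
w1 1183 [538.8 -64. ] 19.249752044677734 ang -115.6 0.0824 0.0363
w1 953 [611.7  84.6] 19.20117950439453 ang 63.4 0.0832 0.0364
w1 919 [621.1 -58.3] 19.241008758544922 ang -55.7 0.0829 0.0362
w1 823 [657.6  16. ] 19.18512725830078 ang 3.9 0.0834 0.0363
dialcirc ((574.6880493164062, 10.073042869567871), 112.19905853271484)
w2 3661 [492.3   4.8] 19.71647834777832 ang -176.2 0.0823 0.0363
w2 3041 [528.7  78.8] 19.435543060302734 ang 123.7 0.0824 0.0363
w2 2925 [538.8 -63.9] 19.474637985229492 ang -115.6 0.0823 0.0362
w2 1984 [611.3  84.4] 19.19487762451172 ang 63.6 0.0828 0.0363
w2 1668 [621.3 -58.7] 19.490764617919922 ang -55.8 0.0834 0.0362
w2 1693 [657.5  15.8] 19.261014938354492 ang 3.8 0.0832 0.0363
dialcirc ((575.0252075195312, 10.469611167907715), 112.61807250976562)
```

```bash
cat >> h.py <<'E'
def wpolys(x,y,th,jaw):
    # list of (poly Nx2 local, z)
    s=.012-(.034-jaw)
    rect=lambda a,b,c,d,z:(np.array([[a,c],[b,c],[b,d],[a,d]]),z)
    L=[rect(-.150,.028,-.012,.012,.0125),rect(.027,.057,-.018,.028,.0155),rect(.057,.087,.012,.028,.0155),rect(.057,.087,s-.012,s,.0155)]
    c,sn=np.cos(th),np.sin(th);Rm=np.array([[c,-sn],[sn,c]])
    return [(q@Rm.T+[x,y],z) for q,z in L]
def draw_w(v,C,zb,shape,scale=1,off=(0,0)):
    out=[]
    for q,z in wpolys(*v):
        uv=proj(np.c_[q,np.full(4,z+zb)],C);out.append(((uv-off)*scale))
    return out
E
python3 - <<'E'
from h import *
C,p,d=load('w0');P=cloud(d,C)
mm=(P[...,2]>0.0095)&(P[...,2]<.03)&(P[...,0]>.3)&(P[...,0]<.68)&(P[...,1]<-.2)&(P[...,1]>-.42)
n,l,stt,c=cv2.connectedComponentsWithStats(mm.astype(np.uint8))
i=1+np.argmax(stt[1:,4]);M=(l==i)
q=P[M]
# handle line
c0=q[:,:2].mean(0);ax=np.linalg.svd(q[:,:2]-c0,full_matrices=False)[2][0];ax*=np.sign(ax[0]);print('axis',np.degrees(np.arctan2(ax[1],ax[0])))
S=4
Mb=cv2.resize(M.astype(np.uint8),None,fx=S,fy=S,interpolation=cv2.INTER_NEAREST)
def f(v):
    im=np.zeros_like(Mb)
    for uv in draw_w(v,C,.003,None,S): cv2.fillPoly(im,[np.round(uv+S/2-.5).astype(int)],1)
    return -(im&Mb).sum()/(im|Mb).sum()
th=np.arctan2(ax[1],ax[0]);best=None
for dx in(-.02,0,.02):
    r=minimize(f,[c0[0]+dx+.02,c0[1],th,.003],method='Nelder-Mead',options=dict(initial_simplex=np.array([[c0[0]+dx+.02,c0[1],th,.003]]+[[c0[0]+dx+.02+.01*(k==0),c0[1]+.005*(k==1),th+.04*(k==2),.003+.003*(k==3)] for k in range(4)])))
    print(r.x,r.fun)
    if best is None or r.fun<best.fun:best=r
v=best.x;print('wrench',v,np.degrees(v[2]))
img=cv2.resize(p[10:270,120:380],None,fx=2.3,fy=2.3,interpolation=cv2.INTER_CUBIC)
for uv in draw_w(v,C,.003,None,2.3,(120,10)): cv2.polylines(img,[uv.astype(int)],True,(0,0,255),1)
cv2.imwrite('pics/wfit.png',img)
mat=(np.abs(P[...,2]-.003)<.004); print('mat z med',np.median(P[250:300,270:330,2]))
E
```

```text
axis 10.676784482678123
[ 0.44978828 -0.27217553  0.3848314  -0.00669809] 0.0
[ 0.52806152 -0.39935062  0.41508772  0.01221259] 0.0
[ 0.56827576 -0.37503666  0.25488996  0.00563599] 0.0
wrench [ 0.44978828 -0.27217553  0.3848314  -0.00669809] 22.04921501453485
mat z med 0.004180422729740682<stdin>:14: RuntimeWarning: overflow encountered in scalar negative
```

View pics/wfit.png

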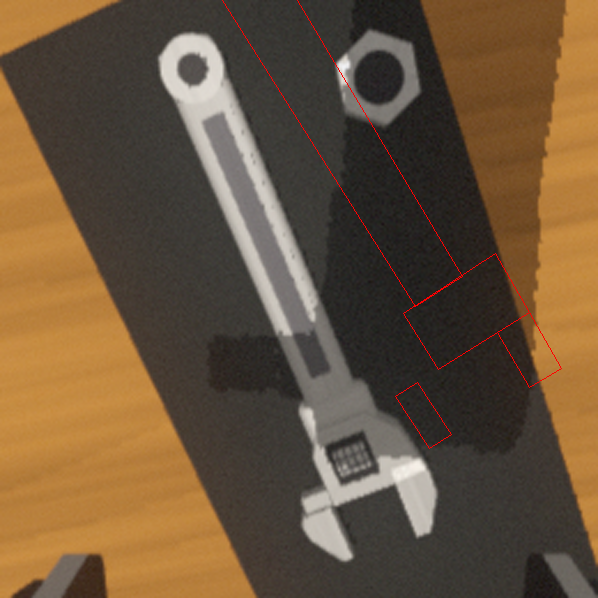

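```bash
cat >> h.py <<'E'
def fit_wrench(nm,zb,x0,roi,zlo=.0095-.0,zhi=.03,fixjaw=None):
    C,p,d=load(nm);P=cloud(d,C)
    mm=(P[...,2]>zb+zlo)&(P[...,2]<zb+zhi)&(P[...,0]>roi[0])&(P[...,0]<roi[1])&(P[...,1]>roi[2])&(P[...,1]<roi[3])
    n,l,stt,c=cv2.connectedComponentsWithStats(mm.astype(np.uint8))
    i=1+np.argmax(stt[1:,4]);M=(l==i);S=4
    Mb=cv2.resize(M.astype(np.uint8),None,fx=S,fy=S,interpolation=cv2.INTER_NEAREST)
    def f(v):
        im=np.zeros_like(Mb)
        for uv in draw_w(v,C,zb,None,S): cv2.fillPoly(im,[np.round(uv+S/2-.5).astype(int)],1)
        return -float((im&Mb).sum())/float((im|Mb).sum())
    best=None;x0=np.array(x0,float)
    for dx in(-.015,0,.015):
        s0=x0+[dx*np.cos(x0[2]),dx*np.sin(x0[2]),0,0]
        r=minimize(f,s0,method='Nelder-Mead',options=dict(xatol=1e-5,fatol=1e-5,initial_simplex=np.vstack([s0]+[s0+np.eye(4)[k]*[.01,.005,.04,.004][k] for k in range(4)])))
        if best is None or r.fun<best.fun:best=r
    return best.x,best.fun,(C,p)
E
python3 - <<'E'
from h import *
v,fv,(C,p)=fit_wrench('w0',.0042,[.485,-.322,.19,.003],(.3,.68,-.42,-.2),zlo=.006)
print('wrench',v,np.degrees(v[2]),fv)
img=cv2.resize(p[10:270,120:380],None,fx=2.3,fy=2.3,interpolation=cv2.INTER_CUBIC)
for uv in draw_w(v,C,.0042,None,2.3,(120-.3,10-.3)): cv2.polylines(img,[uv.astype(int)],True,(0,0,255),1)
cv2.imwrite('pics/wfit2.png',img)
E
```

```text
wrench [ 0.50480817 -0.31879793  0.18892355  0.00231035] 10.824521845155653 -0.8955011103292606
```

View pics/wfit2.png

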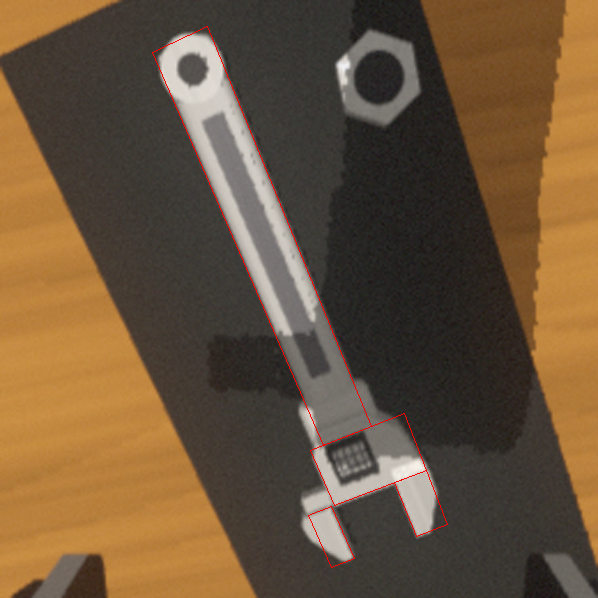

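The fit is very good: wrench origin (0.505, -0.319), heading 10.8°, jaw about 2.3 mm. The nut's flats need heading 11.2°. Gripping the wrench now.

```bash
python3 - <<'E'
from h import *
th=.1889;q=quat(th+np.pi/2)
for pos,yaw in [([.5048,-.3188,.15],th+np.pi/2),([.503,0,.12],np.radians(101.2)),([.51,.04,.12],np.radians(60)),([.51,.04,.12],np.radians(50))]:
    j=kin.inverse_kinematics(pos,quat(yaw));print(None if j is None else np.round(j,2))
env.movel([.5746,.01,.24],velocity=.25)
env.reach([.5048,-.3188,.15],q)
s=st();print(s['time'],s['qpos'].round(2),s['force'].round(1))
print(env.movel([.5048,-.3188,.078],velocity=.1,stop_force=10))
s=st();print(s['tcp_pos'],s['force'].round(1))
env.grip(.0,60)
s=st();print(s['time'],s['opening'],s['force'].round(1))
env.movel([.5048,-.3188,.19],velocity=.15)
s=st();print(s['time'],s['opening'],s['force'].round(1),s['torque'].round(2),s['tcp_pos'])
E
```

```text
[ 0.98  0.64 -0.71  1.83  0.53  0.87  1.77]
[ 0.46  0.57 -0.73  2.07  0.58  0.71  1.12]
[ 0.26  0.54 -0.57  2.05  0.46  0.68  0.43]
[ 0.23  0.53 -0.53  2.05  0.43  0.66  0.28]
5.9667 [ 0.96  0.63 -0.69  1.83  0.51  0.86  1.79] [-0.7  0.6 -0.1]
False
[ 0.50523309 -0.31882824  0.07830963] [ 0.3 -0.6  0.2]
7.425 0.0225201122248385 [-2.3  1.2  6. ]
8.325 0.022139778297068657 [ 0.3 -0.3 -6.1] [0.03 0.04 0.  ] [ 0.50389402 -0.31870219  0.1888329 ]
```

```bash
python3 - <<'E'
from h import *
th=np.radians(11.2);c,s_=np.cos(th),np.sin(th);Rm=np.array([[c,-s_],[s_,c]])
nut=np.array([.5747,.0102]);o=nut-Rm@[.0735,-.0038];print(o)
q=quat(th+np.pi/2)
env.reach([*o,.19],q)
env.movel([*o,.150],velocity=.12)
snap('w3');snap('s3','side');snap('t3','top')
s=st();print(s['time'],s['opening'],s['force'].round(1),s['torque'].round(2),s['tcp_pos'])
E
```

```text
[ 5.01861706e-01 -3.48595224e-04]
10.1667 0.022322107674607947 [ 0.5  0.2 -5. ] [ 0.   -0.01  0.02] [ 5.02485604e-01 -3.61463808e-04  1.50730092e-01]
```

View pics/w3.png

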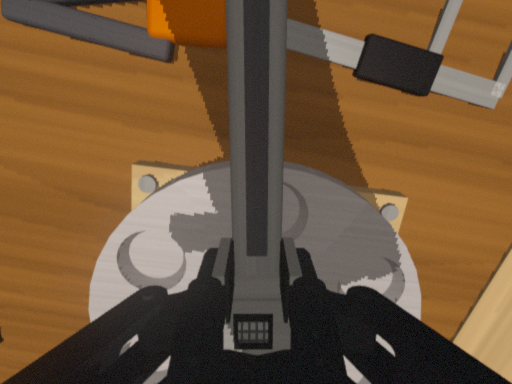

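```bash
python3 - <<'E'
from h import *
p=cv2.imread('pics/s3.png');cv2.imwrite('pics/s3c.png',cv2.resize(p[110:260,160:360],None,fx=4,fy=4,interpolation=cv2.INTER_CUBIC))
E
```

```text
(no output)
```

View pics/s3c.png

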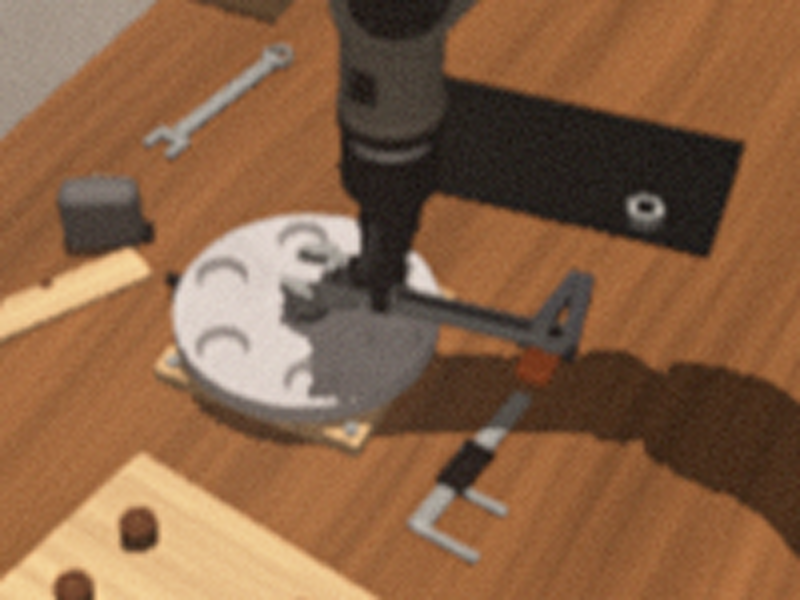

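Wrist view: the wrench is held level and aligned, with the worm visible at (253,331). The side view shows the head over the nut and the handle above the clamp. I'll check the worm position against the model, then lower.

```bash
python3 - <<'E'
from h import *
C,p,d=load('w3');P=cloud(d,C)
print('worm',P[325:338,245:261].reshape(-1,3).mean(0), ray((253,331),.150-.075+.0195,C))
th=np.radians(11.2);c,s_=np.cos(th),np.sin(th);Rm=np.array([[c,-s_],[s_,c]])
s=st();print('expected worm',s['tcp_pos'][:2]+Rm@[.038,-.002])
o=np.array([5.01861706e-01,-3.48595224e-04])
r=env.movel([*o,.1205],velocity=.05,stop_force=8)
s=st();print(r,s['time'],s['opening'],s['force'].round(1),s['torque'].round(2),s['tcp_pos'])
E
```

```text
worm [0.53738444 0.00218535 0.09335278] [0.53633259 0.00225014 0.0945    ]
expected worm [0.54015037 0.00505753]
True 10.7583 0.02168973755020152 [-1.6  0.3  6.8] [-0.12  0.22 -0.01] [ 5.01271725e-01 -4.67022828e-04  1.20376421e-01]
```

```bash
python3 - <<'E'
from h import *
th=np.radians(11.2);c,s_=np.cos(th),np.sin(th);Rm=np.array([[c,-s_],[s_,c]])
s=st();b=s['tcp_pos'].copy();print(s['force'].round(1))
b2=b.copy();b2[2]=.1212
env.movel(b2,velocity=.03)
s=st();print(s['tcp_pos'],s['force'].round(1))
t=b2.copy();t[:2]+=Rm@[0,-.007]
r=env.movel(t,velocity=.02,stop_force=6)
s=st();print(r,Rm.T@(s['tcp_pos'][:2]-b[:2]),s['force'].round(1),s['torque'].round(2),s['time'],s['tcp_pos'])
E
```

```text
[-1.6  0.3  6.8]
[ 5.01116807e-01 -4.39825405e-04  1.20837969e-01] [ 0.3 -0.2 -5.2]
True [-0.00024453 -0.00275091] [0.9 2.8 1. ] [ 0.44 -0.18  0.26] 11.3083 [ 0.50156617 -0.00321304  0.12058146]
```

```bash
python3 - <<'E'
from h import *
s=st();t=s['tcp_pos'].copy();t[2]=.1195
r=env.movel(t,velocity=.03,stop_force=5);s=st();print(r,s['tcp_pos'],s['force'].round(1))
env.grip(.06)
s=st();print(s['tcp_pos'],s['force'].round(1),s['opening'])
t=s['tcp_pos'].copy();t[2]=.19;env.movel(t,velocity=.2)
env.movel([.592,.005,.19],velocity=.25,)
snap('w4');s=st();print(s['tcp_pos'],s['force'].round(1),s['time'])
E
```

```text
False [ 0.50167472 -0.00304582  0.12035048] [-3.7 -0.2  9.2]
[ 0.50164593 -0.00335424  0.11943272] [ 0.5 -0.1 -0.1] 0.05996923359652094
[0.59076295 0.00511575 0.18854381] [-0.5  0.6 -0.1] 13.075
```

View pics/w4.png

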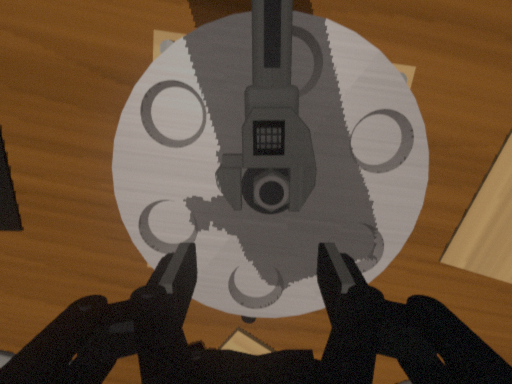

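The wrench lies on the dial with the nut (272,190) against the fixed jaw on the right, a gap on the sliding-jaw side, and the worm at (268,137). I'll fit the wrench and nut precisely.

```bash
python3 - <<'E'
from h import *
C,p,d=load('w4');P=cloud(d,C)
v,fv,_=fit_wrench('w4',.0462,[.502,-.003,.195,.0025],(.45,.68,-.04,.06),zlo=.006,zhi=.024)
print(v,np.degrees(v[2]),fv)
img=cv2.resize(p[60:260,180:380],None,fx=3,fy=3,interpolation=cv2.INTER_CUBIC);img=np.clip(img.astype(float)*2,0,255).astype(np.uint8)
for uv in draw_w(v,C,.0462,None,3,(180-.3,60-.3)): cv2.polylines(img,[uv.astype(int)],True,(0,0,255),1)
cv2.imwrite('pics/wfit4.png',img)
for z in(.0645,):
    print('worm',ray((268,137),.0647,C))
print(P[130:145,260:277].reshape(-1,3).mean(0),P[130:145,260:277,2].max())
E
```

```text
[ 0.50184259 -0.00512811  0.18229332  0.0036976 ] 10.44463789854604 -0.7815484483211178
worm [5.38183677e-01 5.24994041e-04 6.47000000e-02]
[5.38156886e-01 4.95010691e-04 6.51337113e-02] 0.2601437016457396
```

View pics/wfit4.png

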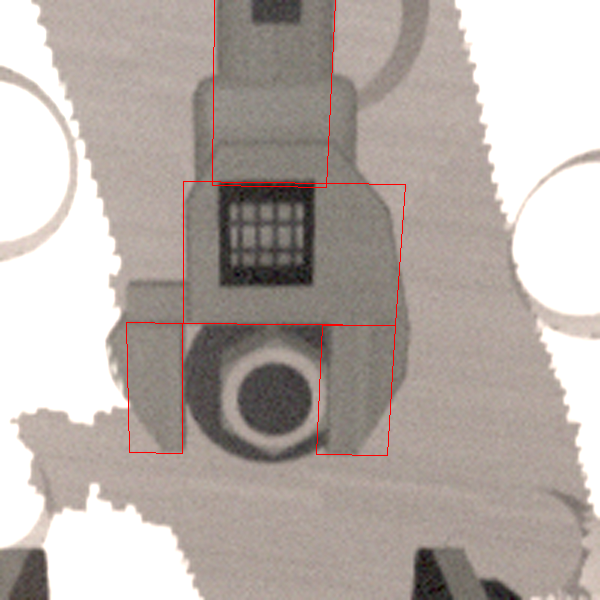

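```bash
cat >> h.py <<'E'
def stroke(w,th,x0=-.008,x1=.009,n=3,zc=.1365,stop=9,zadj=0.,v=.05,verbose=True):
    Rm=np.array([[np.cos(th),-np.sin(th)],[np.sin(th),np.cos(th)]])
    P=lambda x,z:[*(np.array(w)+Rm@[x,0]),z]
    env.movel(P(x0,zc+.006),velocity=.15)
    r=env.movel(P(x0,zc-.004),velocity=.02,stop_force=stop)
    s=st();zz=s['tcp_pos'][2];out=[('touch',r,round(zz,4),s['force'].round(1))]
    z=zz+zadj
    for x in np.linspace(x0,x1,n+1)[1:]:
        env.movel(P(x,z),velocity=v)
        s=st();f=s['force'];fl=Rm.T@f[:2]
        out.append((round(x,4),s['tcp_pos'][2].round(4),'lat',fl.round(1),'N',f[2].round(1)))
        if f[2]>13: z+=.0003
        if f[2]<7: z-=.0004
    env.movel(P(x1,zc+.006),velocity=.1)
    if verbose:
        for o in out: print(*o)
    print('t',st()['time'])
E
python3 - <<'E'
from h import *
th=np.radians(10.8)
env.grip(0.0,40)
env.movel([.539,.001,.15],velocity=.25,rot=quat(th+np.pi/2))
s=st();print(s['opening'],s['tcp_pos'],s['force'].round(1))
stroke([.539,.001],th)
E
```

```text
-0.00014393709852806647 [0.53830383 0.00084995 0.14962678] [ 0.   0.4 -0.3]
touch True 0.136 [-1.3 -0.3  8. ]
-0.0023 0.1362 lat [0.7 0.9] N 2.7
0.0033 0.1361 lat [ 1.3 -0.2] N 6.6
0.009 0.1356 lat [1.1 0.6] N 4.3
t 15.8083
```

```bash
python3 - <<'E'
from h import *
th=np.radians(10.8)
stroke([.539,.001],th,zadj=-.0007)
stroke([.539,.001],th,zadj=-.0007)
env.movel([.592,.005,.19],velocity=.3)
snap('w5')
v,fv,_=fit_wrench('w5',.0462,[.502,-.003,.185,.004],(.45,.68,-.04,.06),zlo=.006,zhi=.024)
print(v,np.degrees(v[2]),fv,st()['time'])
C,p,d=load('w5')
img=cv2.resize(p[60:260,180:380],None,fx=3,fy=3,interpolation=cv2.INTER_CUBIC);img=np.clip(img.astype(float)*2,0,255).astype(np.uint8)
cv2.imwrite('pics/w5c.png',img)
E
```

```text
touch True 0.136 [-1.5 -1.4  7.8]
-0.0023 0.136 lat [-0.1 -1.3] N 7.3
0.0033 0.1361 lat [-0.7 -0. ] N 7.4
0.009 0.1356 lat [2. 1.] N 4.0
t 17.5333
touch True 0.136 [-1.9 -1.   9.3]
-0.0023 0.136 lat [-0.  -0.2] N 8.1
0.0033 0.1361 lat [-0.4 -0.8] N 8.1
0.009 0.1356 lat [2.2 0.5] N 2.3
t 19.2583
[ 0.50187983 -0.00517279  0.18503528  0.00710407] 10.601740849682583 -0.7853530507129483 19.675
```

View pics/w5c.png

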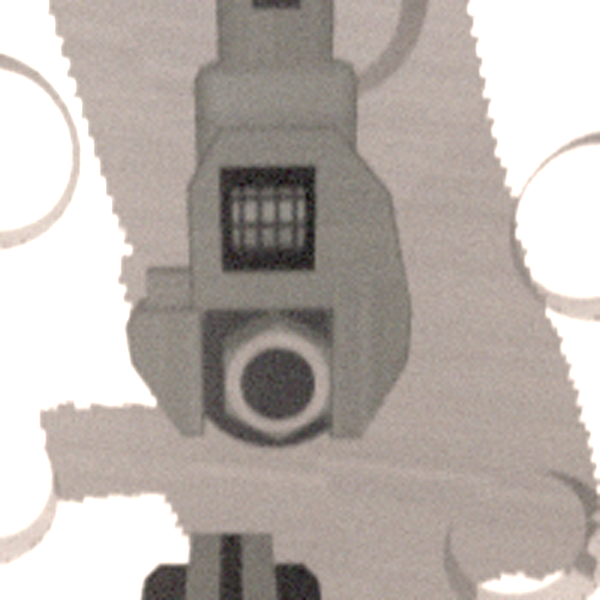

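The jaw moved 3.7 to about 7.1 mm over three strokes and the wrench stayed put. Continuing.

```bash
python3 - <<'E'
from h import *
th=np.radians(10.8)
for k in range(3): stroke([.539,.001],th,x0=-.009,x1=.0075,zadj=-.0008)
env.movel([.592,.005,.19],velocity=.3)
snap('w6')
v,fv,_=fit_wrench('w6',.0462,[.502,-.003,.185,.008],(.45,.68,-.04,.06),zlo=.006,zhi=.024)
print(v,np.degrees(v[2]),fv,st()['time'])
C,p,d=load('w6')
img=cv2.resize(p[60:260,180:380],None,fx=3,fy=3,interpolation=cv2.INTER_CUBIC);img=np.clip(img.astype(float)*2,0,255).astype(np.uint8)
cv2.imwrite('pics/w6c.png',img)
E
```

```text
touch True 0.1359 [-2.4 -0.4  8.8]
-0.0035 0.136 lat [-0.4 -1.2] N 7.2
0.002 0.136 lat [ 0.2 -1.3] N 7.4
0.0075 0.1358 lat [ 0.8 -0.2] N 5.5
t 21.7917
touch True 0.1359 [-1.4 -0.7  9.9]
-0.0035 0.136 lat [-0.   0.5] N 9.5
0.002 0.136 lat [ 0.2 -0.5] N 8.5
0.0075 0.1358 lat [0.8 0.2] N 5.6
t 23.4833
touch True 0.1359 [-2.7 -0.1  9.8]
-0.0035 0.136 lat [-0.2 -1. ] N 9.4
0.002 0.136 lat [ 0.5 -0.6] N 8.6
0.0075 0.1358 lat [0.8 0.3] N 6.3
t 25.175
[ 0.50175519 -0.00514855  0.18479256  0.01073964] 10.587833566088547 -0.7892088736559421 25.5917
```

View pics/w6c.png

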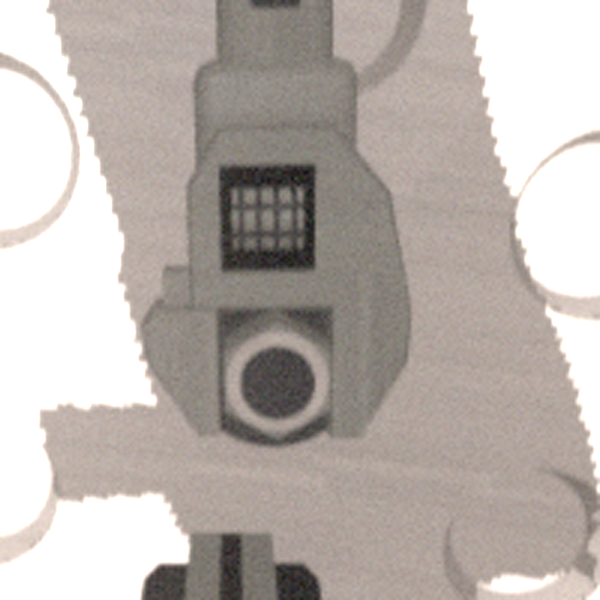

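Nearly snug. Two more strokes, watching the drag force.

```bash
python3 - <<'E'
from h import *
th=np.radians(10.8)
for k in range(2): stroke([.539,.001],th,x0=-.009,x1=.0075,zadj=-.0008,n=5)
env.movel([.592,.005,.19],velocity=.3)
snap('w7')
v,fv,_=fit_wrench('w7',.0462,[.502,-.003,.185,.010],(.45,.68,-.04,.06),zlo=.006,zhi=.024)
print(v,np.degrees(v[2]),fv,st()['time'])
C,p,d=load('w7');b,n,z=fit_hex(cloud(d,C),.06,(.5745,.0105),zlo=.0615);print(b.x)
img=cv2.resize(p[150:230,220:320],None,fx=7,fy=7,interpolation=cv2.INTER_CUBIC);img=np.clip(img.astype(float)*2,0,255).astype(np.uint8)
cv2.imwrite('pics/w7c.png',img)
E
```

```text
touch True 0.1359 [-2.7 -1.1  9.1]
-0.0057 0.136 lat [-1.6  0.6] N 9.3
-0.0024 0.136 lat [-0.8 -0.3] N 8.6
0.0009 0.136 lat [-0.8 -0.6] N 8.5
0.0042 0.136 lat [-0.6 -1.1] N 7.6
0.0075 0.1358 lat [-1.   0.2] N 6.8
t 28.1833
touch True 0.1359 [-2.  -0.9 10.2]
-0.0057 0.1359 lat [-2.6 -0.2] N 11.2
-0.0024 0.1359 lat [-3.   0.4] N 11.1
0.0009 0.1359 lat [-3.6 -1.2] N 12.0
0.0042 0.1359 lat [-3.8  0.1] N 12.3
0.0075 0.1358 lat [-3.2  1. ] N 11.7
t 30.35
[ 0.50218728 -0.00514755  0.17670799  0.01325475] 10.124622203368574 -0.7908907242826786 30.7667
[0.57333199 0.0105491  0.48411263 0.01865811]
```

View pics/w7c.png

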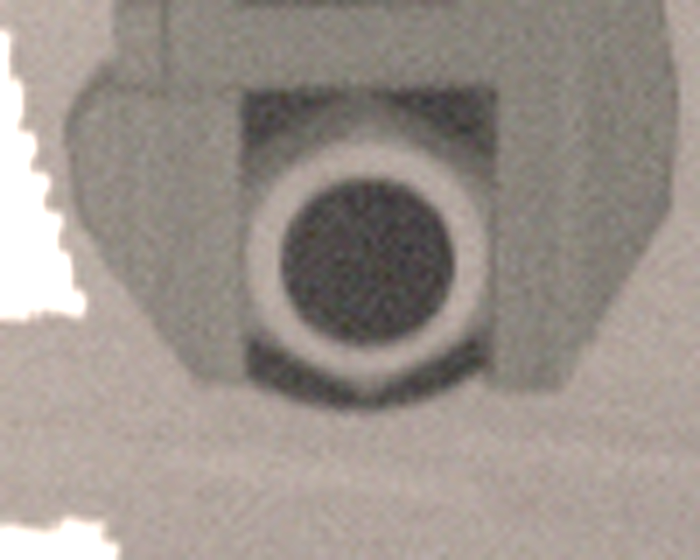

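The jaw is snug: the drag force rose to the slip level and both jaws touch the flats. Next I re-grip the handle and turn the nut.

```bash
python3 - <<'E'
from h import *
th=np.radians(10.5)
env.grip(.06,60)
env.movel([.502,-.004,.19],velocity=.25,rot=quat(th+np.pi/2))
print(env.movel([.502,-.004,.1195],velocity=.1,stop_force=8))
env.grip(0,60)
s=st();print(s['opening'],s['tcp_pos'],s['force'].round(1),s['torque'].round(2),s['time'])
piv=np.array([.5747,.0102]);r0=s['tcp_pos'][:2]-piv
r0=np.array([.502,-.004])-piv
for k in range(1,13):
    a=-np.radians(4*k);c,sn=np.cos(a),np.sin(a)
    r=np.array([[c,-sn],[sn,c]])@r0
    env.movel([*(piv+r),.1200],velocity=.06,rot=quat(th+np.pi/2+a))
    s=st();f=s['force'];ra=s['tcp_pos'][:2]-piv
    M=ra[0]*f[1]-ra[1]*f[0]+s['torque'][2]
    y=R.from_quat(s['orientation'][[1,2,3,0]]).as_matrix()[:2,1]
    print(4*k,f.round(1),s['torque'].round(2),'M',M.round(2),'yaw',np.degrees(np.arctan2(y[1],y[0])).round(1), (np.hypot(*ra)).round(4),s['time'])
    if abs(M)>1.3 or np.linalg.norm(f)>30: break
E
```

```text
False
0.02192393676644526 [ 0.50219606 -0.00326155  0.12044305] [-2.8 -0.3  7.9] [0.38 0.51 0.41] 33.1583
4 [-1.9  5.5  3.7] [ 1.32  0.47 -0.17] M -0.59 yaw 96.6 0.0739 33.4083
8 [-3.2  5.2  6. ] [ 1.31  0.67 -0.06] M -0.45 yaw 92.7 0.074 33.6583
12 [-3.8  4.2  7.5] [1.23 0.78 0.03] M -0.28 yaw 88.7 0.0741 33.9083
16 [-4.2  5.6  6.9] [ 1.17  0.84 -0.02] M -0.41 yaw 84.7 0.0742 34.1583
20 [-4.4  4.3  8.5] [ 1.1   0.87 -0.05] M -0.3 yaw 80.7 0.0743 34.4083
24 [-4.3  5.3  8.1] [ 1.09  0.95 -0.05] M -0.36 yaw 76.7 0.0744 34.6583
28 [-4.6  5.7  9.5] [ 1.1   0.99 -0.1 ] M -0.4 yaw 72.7 0.0745 34.9083
32 [-4.9  4.2  9.1] [ 1.13  1.01 -0.07] M -0.23 yaw 68.7 0.0746 35.1583
36 [-4.9  4.7  8.6] [ 1.11  0.99 -0.1 ] M -0.26 yaw 64.7 0.0747 35.4083
40 [-6.   3.7 10.7] [0.82 1.29 0.19] M 0.16 yaw 60.8 0.0748 35.6583
44 [-7.5  2.3 14.3] [0.54 1.67 0.61] M 0.77 yaw 56.8 0.0751 35.9083
48 [-10.1   2.9  14.6] [0.73 1.9  0.66] M 0.94 yaw 52.9 0.0756 36.1583
```

The resistance rose at about 38°, which matches the expected ~37° to the stop. I'll release to relieve the twist and look.

```bash
python3 - <<'E'
from h import *
env.grip(.06)
s=st();print(s['tcp_pos'],s['force'].round(1))
t=s['tcp_pos'].copy();t[2]=.19;env.movel(t,velocity=.2)
env.movel([.592,.005,.19],velocity=.25)
snap('w8')
v,fv,_=fit_wrench('w8',.0462,[.51,.04,np.radians(-27),.010],(.45,.68,-.04,.06),zlo=.006,zhi=.024)
print(v,np.degrees(v[2]),fv,st()['time'])
C,p,d=load('w8')
b,n,z=fit_hex(cloud(d,C),.06,(.5745,.0105),zlo=.0615);print(b.x)
img=np.clip(p.astype(float)*1.5,0,255).astype(np.uint8)
for uv in draw_w(v,C,.0462,None,1,(0,0)): cv2.polylines(img,[uv.astype(int)],True,(0,0,255),1)
cv2.imwrite('pics/w8c.png',cv2.resize(img[40:280,120:440],None,fx=2.4,fy=2.4,interpolation=cv2.INTER_CUBIC))
E
```

```text
[0.51575576 0.05424835 0.11988802] [-0.3  0.7 -0.2]
[ 0.5128063   0.05334242 -0.63321029  0.01213336] -36.28027700739487 -0.6308911239966629 37.675
[0.57453784 0.01057696 0.46681964 0.01927183]
```

View pics/w8c.png

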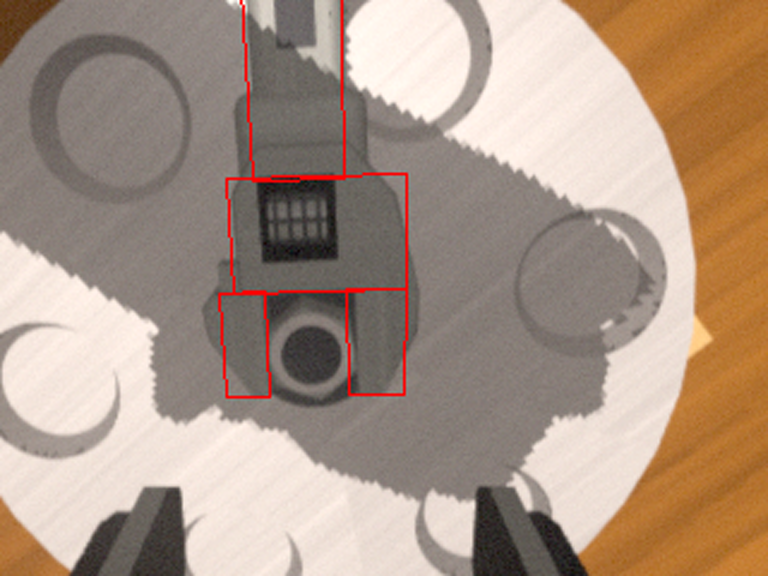

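```bash
python3 - <<'E'
from h import *
v,fv,_=fit_wrench('w8',.0462,[.513,.05,np.radians(-35),.010],(.38,.68,-.06,.16),zlo=.006,zhi=.024)
print(v,np.degrees(v[2]),fv)
C,p,d=load('w8');P=cloud(d,C)
img=cv2.resize(p[150:220,210:300],None,fx=8,fy=8,interpolation=cv2.INTER_CUBIC);img=np.clip(img.astype(float)*2.3,0,255).astype(np.uint8)
cv2.imwrite('pics/w8n.png',img)
E
```

```text
[ 0.5128865   0.05357075 -0.63454628  0.01229043] -36.35682368048957 -0.7855440497546904
```

View pics/w8n.png

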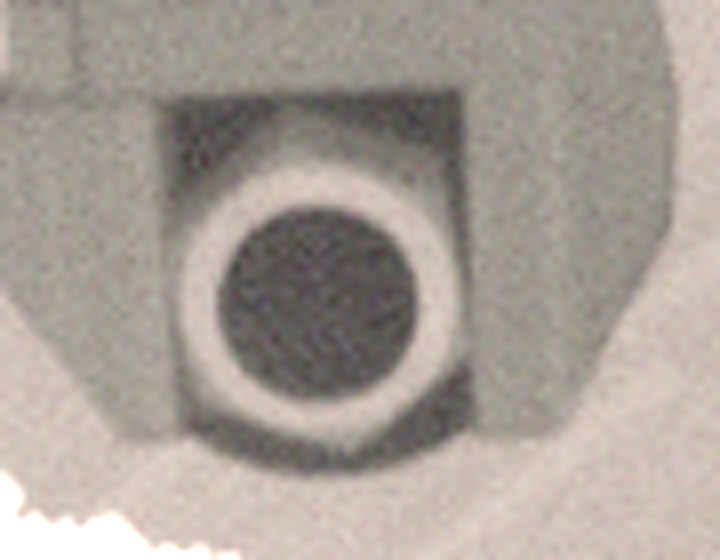

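The nut hit its stop and the wrench over-rotated a few degrees on it (the nut looks about 9° tilted between the jaws). I'll re-grip at the present pose, lift straight off, and check the nut angle.

```bash
python3 - <<'E'
from h import *
q=quat(np.radians(53.4))
env.movel([.5150,.0540,.19],velocity=.25,rot=q)
print(env.movel([.5150,.0540,.1195],velocity=.12,stop_force=8))
env.grip(0,60)
s=st();print(s['opening'],s['tcp_pos'],s['force'].round(1),s['torque'].round(2),s['time'])
r=env.movel([.5150,.0540,.150],velocity=.06,stop_force=35)
s=st();print(r,s['opening'],s['tcp_pos'],s['force'].round(1))
if not r:
    env.movel([.5150,.0540,.20],velocity=.15)
    s=st();print(s['opening'],s['tcp_pos'],s['force'].round(1),s['torque'].round(2),s['time'])
    snap('t9','top');snap('w9')
E
```

```text
False
0.02244233631189664 [0.51516383 0.05366809 0.1204708 ] [-1.5 -2.3  8. ] [-0.41  0.54  0.35] 39.3583
False 0.02191583909862918 [0.5169051  0.05209871 0.1498805 ] [ 10.3  -4.7 -14.4]
0.021668985640443658 [0.51440212 0.05382597 0.19956964] [-0.2 -0.4 -5. ] [-0.06 -0.03 -0.04] 40.5
```

View pics/w9.png

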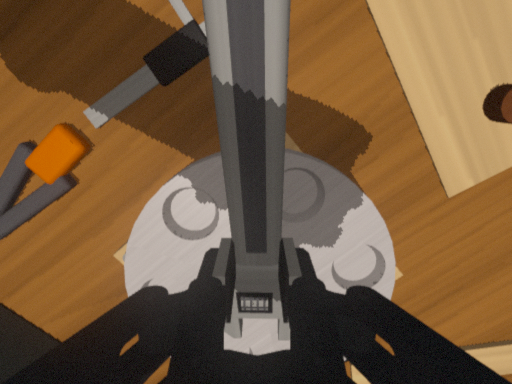

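```bash
python3 - <<'E'
from h import *
q=quat(.1889+np.pi/2)
env.reach([.5048,-.3188,.19],q)
env.movel([.5048,-.3188,.10],velocity=.2)
r=env.movel([.5048,-.3188,.0775],velocity=.05,stop_force=6)
s=st();print(r,s['tcp_pos'],s['force'].round(1),s['torque'].round(2))
if s['tcp_pos'][2]<.084:
    env.grip(.06)
    s=st();print(s['tcp_pos'],s['force'].round(1),s['opening'])
    env.movel([.5048,-.3188,.19],velocity=.2)
    env.reach([.50,-.32,.26],quat(np.pi/2-.2))
    snap('w10')
    v,fv,_=fit_wrench('w10',.0042,[.505,-.319,.19,.010],(.3,.68,-.42,-.2),zlo=.006)
    print('wrench',v,np.degrees(v[2]),fv,st()['time'])
    env.reach([.597,.0105,.165],quat(np.pi/2))
    C,p,d=snap('w11');b,n,z=fit_hex(cloud(d,C),.06,(.5745,.0105));print(b.x,np.degrees(b.x[2])%60,b.fun/n,z)
    print(st()['time'])
E
```

```text
True [ 0.50539148 -0.31894539  0.09333917] [-0.2 -1.7 -1.1] [ 0.03 -0.47 -0.05]
```

Contact came 15 mm early, so the wrench is probably pitched in the grip. I'll look.

```bash
python3 - <<'E'
from h import *
C,p,d=snap('s10','side')
cv2.imwrite('pics/s10c.png',cv2.resize(p[90:210,210:370],None,fx=5,fy=5,interpolation=cv2.INTER_CUBIC))
C,p,d=snap('w10a');P=cloud(d,C)
import sys
c=256
for v in range(20,330,30): print(v,[P[v,c+o].round(4).tolist() for o in(-8,8)])
E
```

```text
20 [[0.4062, -0.3427, 0.0432], [0.4051, -0.3373, 0.0428]]
50 [[0.4154, -0.3411, 0.0418], [0.4143, -0.3354, 0.0411]]
80 [[0.4254, -0.3394, 0.0397], [0.4243, -0.3335, 0.0402]]
110 [[0.4362, -0.3374, 0.0386], [0.4351, -0.3313, 0.0379]]
140 [[0.4479, -0.3354, 0.037], [0.4465, -0.329, 0.0381]]
170 [[0.4609, -0.3331, 0.0344], [0.4592, -0.3265, 0.0362]]
200 [[0.4747, -0.3306, 0.0331], [0.4731, -0.3237, 0.0339]]
230 [[0.4905, -0.3279, 0.0301], [0.4887, -0.3206, 0.031]]
260 [[0.5069, -0.3249, 0.0288], [0.5053, -0.3173, 0.0291]]
290 [[0.5258, -0.3216, 0.0261], [0.5237, -0.3136, 0.0269]]
320 [[0.5423, -0.3186, 0.0285], [0.5409, -0.3102, 0.0282]]
```

View pics/s10c.png

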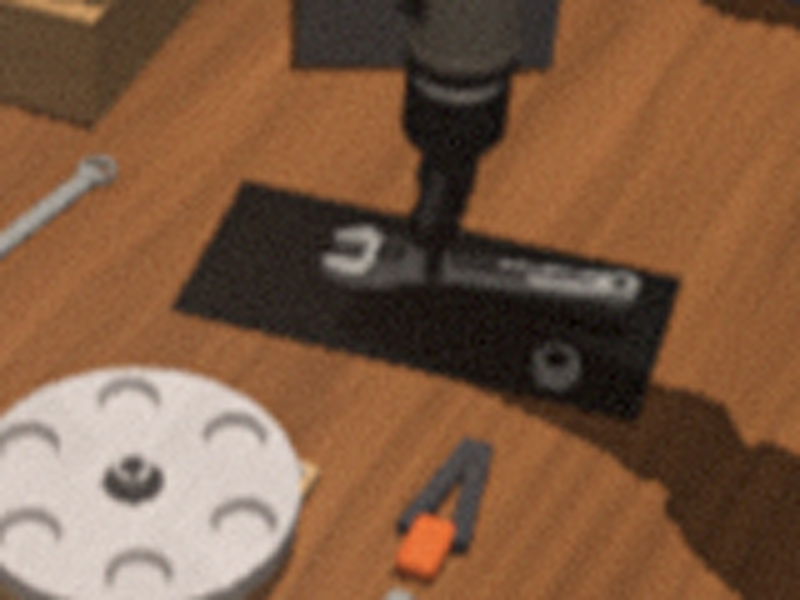

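View pics/w10a.png

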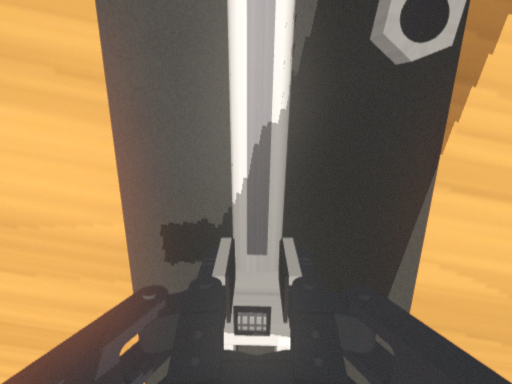

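The wrench is pitched about 7.7° head-down in the grip, from the jam when lifting. I'll tilt the tool to level it and lower again.

```bash
python3 - <<'E'
from h import *
yaw=.1889+np.pi/2
ax=np.array([np.cos(yaw),np.sin(yaw),0])
# measure slope
C,p,d=load('w10a');P=cloud(d,C);rows=P[20:250:10,248:266].reshape(-1,3)
u=np.array([np.cos(.1889),np.sin(.1889)])
sl=np.polyfit(rows[:,:2]@u,rows[:,2],1)[0];al=np.arctan(sl);print('slope deg',np.degrees(al))
q0=quat(yaw);r0=R.from_quat(q0[[1,2,3,0]])
qt=(R.from_rotvec(ax*al)*r0).as_quat()[[3,0,1,2]]  # al<0 => head up
env.movel([.5048,-.3188,.115],velocity=.1)
env.movel([.5048,-.3188,.1151],velocity=.05,rot=qt)
C,p,d=snap('w10b');P=cloud(d,C)
rows=P[20:250:10,248:266].reshape(-1,3);print('slope now',np.degrees(np.arctan(np.polyfit(rows[:,:2]@u,rows[:,2],1)[0])),st()['tcp_pos'])
r=env.movel([.5048,-.3188,.0765],velocity=.05,stop_force=6)
s=st();print(r,s['tcp_pos'],s['force'].round(1),s['torque'].round(2))
E
```

```text
slope deg -9.45458632795825
slope now -1.45927835703084 [ 0.50393734 -0.31903984  0.11470129]
True [ 0.50434584 -0.31853992  0.08074356] [-1.  -0.2  3.1] [ 0.18  0.1  -0.07]
```

```bash
python3 - <<'E'
from h import *
env.grip(.06)
s=st();print(s['tcp_pos'],s['force'].round(1),s['opening'])
env.movel([.5043,-.3185,.19],velocity=.2,rot=quat(.1889+np.pi/2))
env.movel([.50,-.32,.26],velocity=.25,rot=quat(np.pi/2-.2))
snap('w10')
v,fv,_=fit_wrench('w10',.0042,[.505,-.319,.19,.010],(.3,.68,-.42,-.2),zlo=.006)
print('wrench',v,np.degrees(v[2]),fv,st()['time'])
env.reach([.597,.0105,.165],quat(np.pi/2))
C,p,d=snap('w11');b,n,z=fit_hex(cloud(d,C),.06,(.5745,.0105));print(b.x,np.degrees(b.x[2])%60,b.fun/n,z)
print(st()['time'])
E
```

```text
[ 0.50297729 -0.3182072   0.07988215] [ 0.4 -0.4  0. ] 0.05995991681212102
wrench [ 0.51605516 -0.31810222  0.17803083  0.01035801] 10.200415365605467 -0.9020453623037934 46.1083
[0.57436777 0.01023653 0.07393784 0.01203696] 4.236325966903956 8.109538029811888e-05 0.06159907742302506
47.5
```

View pics/w10.png

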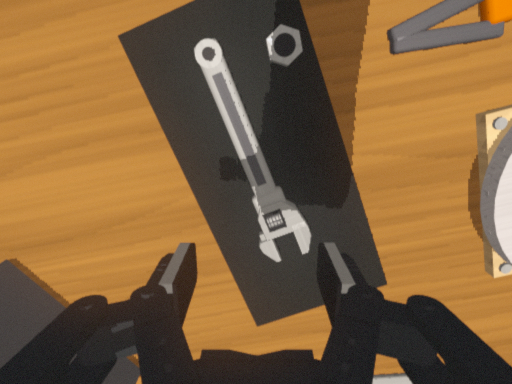

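View pics/w11.png

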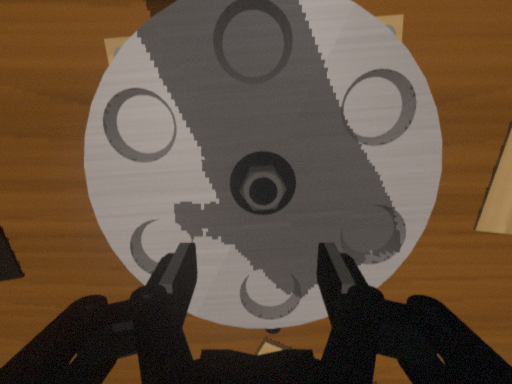

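The nut's flats now sit at 4.2°, a 37.0° clockwise turn, and line up with the nest pattern (3.9°). Meanwhile the wrench over-rotated, so the stop was reached. The wrench is flat on the mat, jaw fit 10.4 mm. Now the blanks.

```bash
python3 - <<'E'
from h import *
env.grip(.06,40)
env.movel([.597,.0105,.26],velocity=.25)
env.reach([.50,.28,.30],quat(np.pi/2))
C,p,d=snap('w12');P=cloud(d,C);print(st()['time'],st()['qpos'].round(2))
m=((P[...,2]>.019)&(P[...,2]<.035)&(P[...,0]>.36)&(P[...,0]<.66)&(P[...,1]>.15)&(P[...,1]<.45)).astype(np.uint8)
n,l,s,c=cv2.connectedComponentsWithStats(m)
for i in range(1,n):
    if s[i,4]>100:
        q=P[l==i]; t=q[q[:,2]>np.median(q[:,2])-.002]; cc=cv2.minEnclosingCircle((t[:,:2]*1000).astype(np.float32))
        print(s[i],c[i].round(0),np.array(cc[0]).round(1),round(cc[1],1),t[:,2].mean().round(4),p[l==i].mean(0).round(0))
E
```

```text
49.4167 [ 0.02  0.43 -0.82  1.77  0.35  1.1   0.65]
[238  57  28  31 674] [251.  72.] [402.2 271.2] 14.7 0.0261 [29. 54. 87.]
[305  83  29  30 651] [319.  97.] [428.2 342.7] 14.9 0.0262 [ 35.  63. 100.]
[226 214  25  24 464] [238. 226.] [576.  253.6] 14.5 0.0261 [ 36.  65. 101.]
[285 219  25  25 462] [297. 231.] [583.9 324.9] 14.9 0.0261 [ 36.  64. 100.]
```

View pics/w12.png

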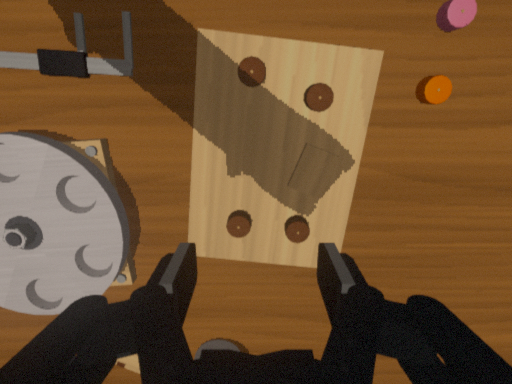

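Four walnut blanks, each with its centre mark visible, at (251,72), (319,97), (238,226) and (297,231) in w12. The first appears to have been knocked about 2 cm since the start. Loading one as a trial.

```bash
cat >> h.py <<'E'
CEN=np.array([.5747,.0103])
def nest(k): a=np.radians(3.93+60*k);return CEN+.082*np.array([np.cos(a),np.sin(a)])
Q=quat(np.pi/2)
def pick(b):
    env.grip(.048,25)
    env.reach([*b,.15],Q)
    r=env.movel([*b,.088],velocity=.12,stop_force=8)
    if r: print('pick touch',st()['tcp_pos'],st()['force'])
    env.grip(0,25)
    env.movel([*b,.16],velocity=.2)
    s=st();print('picked',s['opening'].round(4),s['tcp_pos'].round(4),s['time'])
    return .025<s['opening']<.034
def place(n):
    env.reach([*n,.16],Q)
    env.movel([*n,.128],velocity=.12)
    r=env.movel([*n,.1195],velocity=.03,stop_force=4)
    s=st();print('place',r,s['tcp_pos'].round(4),s['force'].round(1),s['torque'].round(2))
    return s['tcp_pos'][2]<.1225
def up(n):
    env.grip(.048);env.movel([*n,.16],velocity=.2);print('t',st()['time'])
E
python3 - <<'E'
from h import *
print(pick([.5760,.2536]))
n=nest(2);print(n,place(n))
E
```

```text
Traceback (most recent call last):
  File "h.py", line 103, in pick
    s=st();print('picked',s['opening'].round(4),s['tcp_pos'].round(4),s['time'])
                          ^^^^^^^^^^^^^^^^^^
AttributeError: 'float' object has no attribute 'round'
```

```bash
sed -i "s/s\['opening'\].round(4)/round(s['opening'],4)/" h.py; python3 - <<'E'
from h import *
s=st();print(s['opening'],s['tcp_pos'],s['force'].round(1),s['time'])
if s['opening']>.025:
    n=nest(2);print(n,place(n))
E
```

```text
0.028119097630816298 [0.5761491  0.25330432 0.16034704] [-1.  -0.2 -0.3] 51.8917
place True [0.5296 0.0788 0.1211] [-1.9 -0.4  5.1] [-0.07  0.16  0.06]
[0.52892927 0.07833705] True
```

```bash
cat >> h.py <<'E'
def checknests(nm,tcp=(.60,.0105,.20)):
    env.movel(tcp,velocity=.3) 
    C,p,d=snap(nm);P=cloud(d,C)
    m=((P[...,2]>.0525)&(P[...,2]<.075)&(np.abs(np.hypot(P[...,0]-CEN[0],P[...,1]-CEN[1])-.082)<.03)).astype(np.uint8)
    n,l,s,c=cv2.connectedComponentsWithStats(m)
    for i in range(1,n):
        if s[i,4]>100:
            q=P[l==i];q=q[np.abs(q[:,2]-np.median(q[:,2]))<.003];cc=cv2.minEnclosingCircle((q[:,:2]*1000).astype(np.float32))
            A=np.c_[q[:,:2]-q[:,:2].mean(0),np.ones(len(q))];co=np.linalg.lstsq(A,q[:,2],rcond=None)[0]
            ctr=np.array(cc[0])/1000;k=np.argmin([np.hypot(*(ctr-nest(j))) for j in range(6)])
            print('blank',s[i,4],c[i].round(0),ctr.round(4),'r',round(cc[1],1),'nest',k,'off',(ctr-nest(k)).round(4),'ztop',np.median(q[:,2]).round(4),'tilt',np.degrees(np.arctan(np.hypot(co[0],co[1]))).round(1))
E
python3 - <<'E'
from h import *
n=nest(2);up(n)
checknests('w13')
E
```

```text
t 54.05
blank 1670 [360. 104.] [0.5298 0.0769] r 14.9 nest 2 off [ 0.0009 -0.0014] ztop 0.0581 tilt 0.7
```

View pics/w13.png

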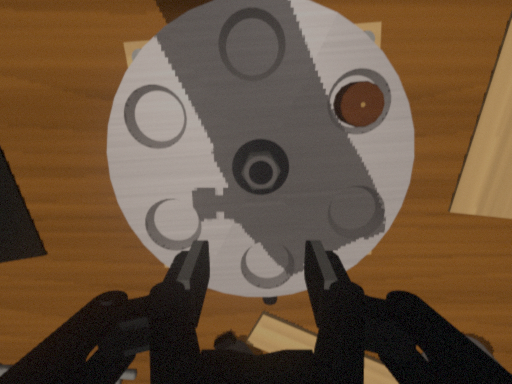

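The blank sits flat on the nest floor (top 57 mm), centred to within 1.7 mm. I'll correct the small offset and carry on.

```bash
python3 - <<'E'
from h import *
off=np.array([-.0009,.0014])
ok=pick([.5839,.3249])
if ok and place(nest(1)+off): up(nest(1)+off)
# relook at sheet
env.reach([.50,.28,.30],Q)
C,p,d=snap('w14');P=cloud(d,C)
m=((P[...,2]>.019)&(P[...,2]<.035)&(P[...,0]>.36)&(P[...,0]<.66)&(P[...,1]>.15)&(P[...,1]<.45)).astype(np.uint8)
n,l,s,c=cv2.connectedComponentsWithStats(m)
for i in range(1,n):
    if s[i,4]>100:
        q=P[l==i]; t=q[q[:,2]>np.median(q[:,2])-.002]; cc=cv2.minEnclosingCircle((t[:,:2]*1000).astype(np.float32))
        print(c[i].round(0),np.array(cc[0]).round(1),round(cc[1],1))
E
```

```text
picked 0.0285 [0.584  0.3247 0.1604] 57.5083
place True [0.6105 0.0858 0.1212] [ 0.1 -0.2  5.5] [-0.04  0.18 -0.01]
t 59.8583
[252.  72.] [402.3 270.9] 14.8
[319.  97.] [428.1 342.7] 14.7
```

```bash
python3 - <<'E'
from h import *
off=np.array([-.0009,.0014])
ok=pick([.4281,.3427])
if ok and place(nest(3)+off): up(nest(3)+off)
ok=pick([.4023,.2709])
if ok and place(nest(0)+off): up(nest(0)+off)
env.movel([.66,.016,.24],velocity=.3)
checknests('w15',(.60,.0105,.24))
env.reach([.50,.28,.30],Q);snap('w16')
E
```

```text
picked 0.0281 [0.4283 0.3425 0.1604] 63.375
place True [0.4927 0.0063 0.1211] [-0.8 -0.1  5.8] [-0.04  0.18 -0.03]
t 66.0667
picked 0.028 [0.4025 0.2706 0.1602] 68.85
place True [0.6563 0.0176 0.121 ] [-0.8 -0.2  6. ] [-0.04  0.18  0.03]
t 71.6
blank 1329 [252.  54.] [0.492  0.0047] r 14.8 nest 3 off [-0.0009  0.    ] ztop 0.0581 tilt 0.4
blank 1180 [345. 106.] [0.53   0.0769] r 14.8 nest 2 off [ 0.001  -0.0014] ztop 0.0581 tilt 0.8
blank 917 [345. 202.] [0.6097 0.0839] r 15.1 nest 1 off [-0.001 -0.   ] ztop 0.0581 tilt 1.0
blank 802 [265. 250.] [0.655  0.0156] r 14.9 nest 0 off [-0.0015 -0.0003] ztop 0.058 tilt 1.7
```

View pics/w15.png

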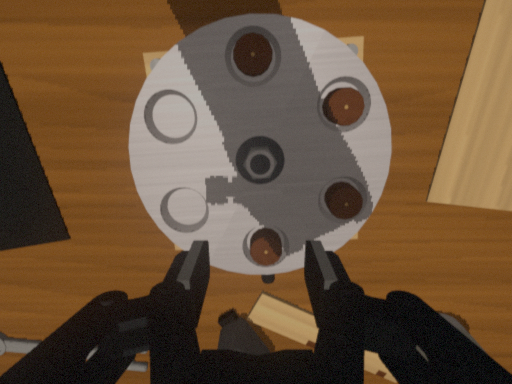

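View pics/w16.png

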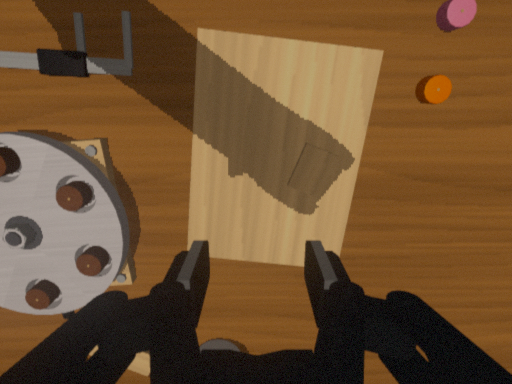

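All four blanks stand flat in the nests with their marks up, and the sheet holds only the tab. Last checks: nut angle from other views, wrench flatness, bystanders.

```bash
python3 - <<'E'
from h import *
for nm in('w11','w13','w15'):
    C,p,d=load(nm);P=cloud(d,C);b,n,z=fit_hex(P,.06,(.5745,.0105));print(nm,'nut',np.degrees(b.x[2])%60,b.x[3])
for nm in('w11','w2'):
    C,p,d=load(nm);P=cloud(d,C)
    r=np.hypot(P[...,0]-CEN[0],P[...,1]-CEN[1]);m=(np.abs(P[...,2]-.0363)<.002)&(r<.103)&(r>.06)
    n,l,stt,c=cv2.connectedComponentsWithStats(m.astype(np.uint8));cs=[]
    for i in range(1,n):
        if stt[i,4]>500: cs.append(np.array(cv2.minEnclosingCircle((P[l==i][:,:2]*1000).astype(np.float32))[0])/1000)
    cs=np.array(cs);ce=cs.mean(0);a=np.degrees(np.arctan2(*(cs-ce).T[::-1]));print(nm,'nests',len(cs),ce,(a%60).round(2))
C,p,d=load('w10');P=cloud(d,C)
th=.178;u=np.array([np.cos(th),np.sin(th)]);o=np.array([.516,-.3181])
L=(P[...,:2]-o)@u;Yl=(P[...,:2]-o)@[-u[1],u[0]]
m=(np.abs(Yl)<.008)&(L>-.13)&(L<.02)&(P[...,2]<.05);print('wrench handle z fit slope deg',np.degrees(np.arctan(np.polyfit(L[m],P[...,2][m],1)[0])),np.median(P[...,2][m]))
env.goto_joints([1.226,0.477,0.022,1.555,-0.011,1.109,-0.083])
snap('t17','top');print(st()['time'])
a=cv2.imread('pics/top0.png');b=cv2.imread('pics/t17.png')
cv2.imwrite('pics/cmp.png',cv2.resize(np.vstack([a[80:270,110:410],b[80:270,110:410]]),None,fx=1.55,fy=1.55))
E
```

```text
w11 nut 4.236325966903956 0.01203696238146396
w13 nut 3.774337175630071 0.012033415685513478
w15 nut 3.8079462276837575 0.011982339474997519
w11 nests 6 [0.57485269 0.01024959] [3.83 3.78 3.8  3.89 3.8  4.03]
w2 nests 6 [0.5750332 0.0101138] [3.91 3.94 3.92 4.01 3.9  3.96]
wrench handle z fit slope deg 0.3714533107359614 0.016572320313844473
77.1167
```

View pics/cmp.png

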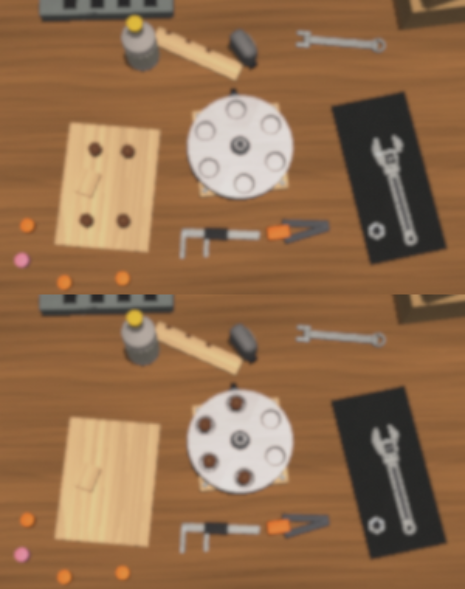

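In the before/after view the bystanders haven't moved, the sheet is empty except for the tab, and the wrench is on the mat. Handing in.

```bash
python3 - <<'E'
from cell import job
job.job_done()
E
```

```text
the job is handed in; nothing more can be done
```

The job is done and handed in at about 77 s. I laid the wrench on the hub nut, rolled the worm until the jaw was snug, and turned the nut clockwise to its stop. The wrench went back on the mat, and all four walnut blanks went into nests.

Last checks:
- **Nut:** it turned 37° and stopped, and its flats now line up with the nest pattern (about 3.8–4.2° against 3.9°).
- **Wrench:** flat on the mat, worm up (slope 0.4°), about 11 mm from where it started. The jaw reads about 10.4 mm in the camera fit.
- **Blanks:** all four stand flat with their centre marks up, tops at 57 mm and within 2 mm of the nest centres. One had moved about 2 cm since the first picture, apparently the expected knock, so I re-measured it before picking.
- **Other things:** the bystanders look unmoved in the before/after top view.

Two things did not go cleanly:
- **Over-rotation at the stop:** after the nut stopped, the wrench went about 9° further, forcing the jaw slightly on the nut.
- **Pitched wrench:** it came off the nut about 9° head-down in the grip and touched the mat early. I levelled it in the air before laying it down.

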